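# Move the hanging fish carving to the next rail and click it into the roller catch

### The arm

A 6-joint arm with a two-finger parallel gripper is mounted at the origin on the work surface. World frame = base frame: x ahead of the robot, y to its left, z up, the work surface at z = 0. Lengths are in m, angles in rad, forces in N, time in s.
With the tool pointing down it reaches from about 0.375 to 0.9 m from the base axis. Payload 3.1 kg.
Tool frame: the origin (TCP) lies at the very end of the fingers, on their centre line; the grasp point (between the pads) lies 19 mm behind it (manip.tcp_to_grasp is the distance from the TCP to the grasp point, in m); z points along the fingers, y is the line along which they close (so a half turn about z gives the same grasp; the last joint's range is limited). The gripper opens to 85 mm and grips with 20 to 120 N. Pads are 22 mm wide; open, the fingers measure 114 mm over their backs; the gripper's body (76 mm by 85 mm) begins 54 mm behind the grasp point. The pads swing forward as they close: fully open they stand 13 mm farther back than shut.
Start: joints at [1.06, 0.527, 1.433, -0, 1.181, -0.178], TCP at [0.204, 0.591, 0.201] pointing down, gripper open.
Joint ranges: [-3.08, 3.08], [-0.75, 2.2], [0.22, 2.44], [-1.43, 4.57], [0, 2.65], [-2.85, 2.85]. Speed limits (rad/s): [2.79, 2.79, 3.14, 3.14, 3.14, 3.14].

### API

Orientations are given as a unit quaternion [x, y, z, w].
In Python, from station import manip gives the robot as it stands. The module is installed in compiled form; this text tells all that it offers.
- The arm moves only by the tool step_arm, never from a script. Its argument "commands" is one flat list of numbers, 6 for each row, row after row: the shift along the tool's x, y, z in m, then the turn, a rotation vector about the tool's x, y, z in degrees. A call has exactly 10 rows; each row is the pose to reach, as a shift and turn from the pose commanded when the call began, along the tool's axes at that moment; what a row does not reach only later rows make up. A row lasts 1/10 s, in which the tool goes at most 50 mm and 8.59 degrees, less where a joint would pass 70% of its speed; a pose out of reach is approached as far as the arm can. A call with a gripper value outside its range is refused whole. "jaw" is the opening in per cent of the stroke, from 0 (shut) to 100 (fully open), set as the call begins (left out, the last holds). The fingers move at their own pace and stop on an object; "grip_force" is the grip in N (left out, the last holds). Time passes only in rows, so rows that repeat a pose let the fingers close, or fill a call up. It gives the time, the measured TCP pose, the force, the opening and the grip force at its end, in the units of the state.
- manip.sense(): the state, without advancing time (a new reading comes with each control period).
- manip.snapshot(name): name is "scene" or "top" or "wrist"; returns a dict with "pixels" (420x560x3 uint8, blue, green, red), "fx", "fy", "cx", "cy" (pixels), "R" (3x3) and "t" (3): a world point X has camera coordinates R X + t; the wrist camera has in their place "mount" (4x4, takes a point from camera to tool coordinates, whose origin is the TCP and whose axes are the flange's). Camera axes: x right, y down, z forward; pixel columns grow to the right and rows downward; lengths in m; the calibration is good to about 2 mm. A picture is of the moment at which its call begins: read the wrist's pose just before it. There is no depth.
- manip.sign_off(): hands the job in; it is judged then, once.
The state is a dict: "t": time; "q": joint angles; "qd": joint speeds; "tau": joint torques, N m; "tcp_pos": TCP position; "tool_rot": TCP orientation; "force": force on the tool from outside, world axes, zero at the start; "ft_torque": the same for the moment, N m; "finger_gap": opening from 0.0 (shut) to 1.0 (fully open); "gripper_force": force on a finger pad.
Only numpy, scipy, OpenCV 4.12 (cv2) and the standard library are available. Lean on these libraries where they do the work, as an engineer would, in place of code of your own. Each camera call takes 0.05 s, during which the arm holds its last target. There are 200 camera calls.

### The job

Take the hanging carrier with the limewood fish off the first rail by lifting it over the red end stop, hang it on the second rail just past that rail's own end stop, then slide it along the rail into the blue roller catch until it clicks in and stays there by itself, pressed against the rubber buffer. Feel your way gently: never push on the rails or the catch with more than about 15 N, do not ram the buffer, and leave everything else on the bench as it is.

Things in the scene. Friction and masses are not known exactly. Their poses are not given: they have to be found in the camera images.
- rail_a: First rail: fixed green-painted steel bar on edge, 8 mm thick (x), 20 mm high, top face 200 mm above the bench. Origin on the bench below its free end; the bar runs 210 mm along +y, post and wooden foot at y = 200 mm; z up. A red end stop, 8 mm thick like the bar, stands 14 mm above the top face from y = 0 to 8 mm. The second rail lies on along -y.
- rail_b: Second rail: like bar (8 mm thick in x, 20 mm high, top 200 mm above the bench). Origin on the bench below its free end, across a 50 to 75 mm gap from the first rail's; yaw and sideways place differ a little. It runs 270 mm along -y, post at y = -260 mm. Red end stop 8 mm thick, 10 mm high, from y = 0 to -8 mm. It carries the blue roller catch (see catch_zone).
- catch_zone (a point): On rail_b's top face at y = -125 mm: middle of where the catch may be. It is clamped anew each time, unmeasured: its roller line is up to 40 mm to either side of this point along the rail, to be felt or seen. Two upright 10 mm brass rollers with a 20 mm gap between them, 14 to 24 mm above the bar, sprung sideways. Blue frame: 36 mm each side of the bar; catch up to 27 mm above the bar's top.
- rail_b_top (a point): On rail_b's top face, at its free end. What a push along the rail feels: from 13 mm before the roller line the boss meets 5 to 8 N, falling to nothing at the line; past it the rollers draw it on by themselves (the click), by some 3 N. 5 mm past the line it touches the rubber buffer (1 N/mm), comes to rest by itself about 11 mm past it, and bottoms rigidly 13 mm past it.
- carrier: Loose hanging carrier, about 0.22 kg. Origin: middle of the underside of its boss, where it sits on the bar's top; z up, y along the bar, x as the rail's. Boss: dark upright cylinder, diameter 30 mm, z = 0 to 26 mm. Short steel cheek on the -x side down to z = -14 mm, long strap on the +x side to z = -74 mm, both 18 mm long in y; between them a 14 mm slot for the bar (3 mm play each side).
- grip (a point): Middle of the carrier's square wooden grip, 50 mm above the carrier's origin; grip 16 x 16 mm, z = 26 to 68 mm with brass cap to 71 mm; take it from above.
- fish (a point): Middle of the limewood fish hanging under the carrier, 112 mm below the carrier's origin: 38 mm wide in y, its lowest point 148 mm below the origin. At 70 to 74 mm below the origin the strap turns in under the bar: the carrier can be raised 45 mm before that meets the bar; raised 30 mm or more it clears both end stops.
- dish: Bystander: shallow brown ceramic dish, 110 mm across, 28 mm high, on the bench. Origin under its centre.
- jar: Bystander: squat olive-green glass jar, 64 mm across, 65 mm high. Origin under its centre.
- punch: Bystander: steel centre punch lying on the bench, 107 mm long, 10 mm thick, along its x. Origin under its shaft's middle.
- drill: Bystander: wooden hand drill with brass cap lying on the bench along its x, about 245 mm long, 76 mm high at its crank. Origin under its middle.
Mind the look-alikes: they are no part of the job. Leave any green or orange look-alike of the carrier alone.

How it is judged:
By the outcome, as a careful person would: the job done as asked, in the order asked, and still so for the second after the job is handed in, with the robot touching nothing.
It also fails if it takes over 64 s, if anything falls off the work surface, if the arm or the gripper's body presses on something with over 40 N, if the wrist force passes 120 N, or if a joint passes its speed limit or range.

## Working session

There is one attempt and no reset: what is moved stays moved. The work goes in short steps, Python scripts to look and compute and a tool call to move; the robot and the scene stay as the last step left them, time stands still between calls to the robot, and variables do not carry over. Pictures are saved under pics/ and viewed, at most 10 in all, crops included, and the job is handed in when it is done.

Besides the shell and the picture viewer there is one more tool, called after "Call:" as name(argument=value, ...) on one line, values as JSON. step_arm: Moves the arm, as the interface text tells. Its arguments: {"type":"object","properties":{"commands":{"type":"array","items":{"type":"number"}},"jaw":{"type":"number"},"grip_force":{"type":"number"}},"required":["commands"]}

```bash
mkdir -p pics
python3 - <<'E'
from station import manip
import cv2,numpy as np
s=manip.sense();print({k:np.round(v,3) for k,v in s.items()})
for n in("scene","top"):
    d=manip.snapshot(n);cv2.imwrite(f"pics/{n}0.png",d["pixels"]);print(n,d["fx"],d["fy"],d["cx"],d["cy"],np.round(d["R"],4).tolist(),np.round(d["t"],4))
    np.savez(f"{n}0.npz",**d)
E
```

```text
{'t': np.float64(0.0), 'q': array([ 1.06 ,  0.529,  1.434,  0.   ,  1.181, -0.178]), 'qd': array([ 0.   , -0.   , -0.002, -0.001,  0.002, -0.001]), 'tau': array([-1.0000e-03, -4.4235e+01, -1.7802e+01, -0.0000e+00,  9.0000e-03,
       -0.0000e+00]), 'tcp_pos': array([0.204, 0.59 , 0.2  ]), 'tool_rot': array([ 0.166,  0.986, -0.001, -0.   ]), 'force': array([-0.111,  0.704, -0.249]), 'ft_torque': array([-0.037, -0.009, -0.018]), 'gripper_force': np.float64(0.0), 'finger_gap': np.float64(1.0)}
scene 389.82221614594744 389.82221614594744 281.1041459381486 205.17679933683957 [[0.704, 0.7102, -0.0051], [0.4422, -0.444, -0.7793], [-0.5557, 0.5463, -0.6267]] [-0.4288 -0.0552  1.089 ]
top 532.5242441984092 532.5242441984092 286.48174252694247 210.5858388596588 [[-0.0032, -1.0, -0.0074], [-0.981, 0.0045, -0.1939], [0.1939, 0.0066, -0.981]] [0.1452 0.5242 1.3805]
```

View pics/scene0.png

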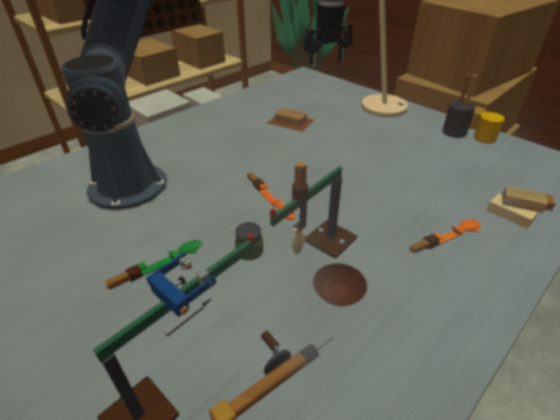

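View pics/top0.png

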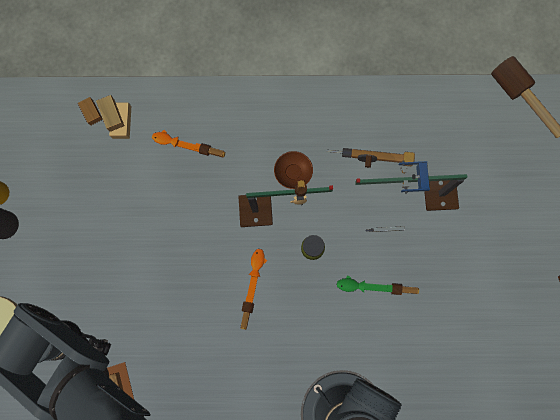

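The scene view shows the carrier on rail_a at about (300,185) and the catch at (180,285). The top view shows rail_a from (247,194) to (333,188), the carrier grip at (301,186), rail_b from (356,182) to (467,177), and the blue catch near (415,178).

```bash
cat > h.py <<'E'
import numpy as np,cv2
def ray(d,u,v,z):
    R=np.array(d["R"]);t=np.array(d["t"]);c=-R.T@t
    r=R.T@np.array([(u-d["cx"])/d["fx"],(v-d["cy"])/d["fy"],1]);return c+r*(z-c[2])/r[2]
E
python3 - <<'E'
from h import *
d=dict(np.load("top0.npz"));p=d["pixels"];h=cv2.cvtColor(p,cv2.COLOR_BGR2HSV)
roi=np.zeros(p.shape[:2],bool);roi[165:205,240:475]=1
H,S,V=[h[...,i].astype(int) for i in range(3)]
red=roi&((H<6)|(H>174))&(S>150)&(V>80)
n,l,st,ce=cv2.connectedComponentsWithStats(red.astype(np.uint8))
for i in range(1,n):
    if st[i][4]>5: print("red",st[i],ce[i],ray(d,*ce[i],.212))
g=roi&(H>65)&(H<95)&(S>90)
for nm,a,b in(("A",240,332),("B",358,470)):
    m=g.copy();m[:,:a]=0;m[:,b:]=0
    v,u=np.nonzero(m);P=np.array([ray(d,x,y,.2) for x,y in zip(u,v)])
    k=np.polyfit(P[:,1],P[:,0],1)
    for _ in range(4):
        r=P[:,0]-np.polyval(k,P[:,1]);P=P[abs(r)<.008];k=np.polyfit(P[:,1],P[:,0],1)
    print(nm,len(P),k,np.degrees(np.arctan(k[0])),P[:,1].min(),P[:,1].max(),(P[:,0]-np.polyval(k,P[:,1])).std())
b=roi&(H>100)&(H<125)&(S>150);v,u=np.nonzero(b);print("blue",u.min(),u.max(),v.min(),v.max(),ray(d,u.min(),178,.225),ray(d,u.max(),178,.225))
for u,v in((301,184),):print("grip",ray(d,u,v,.271))
a=cv2.resize(p[150:215,285:345],None,fx=6.6,fy=8,interpolation=2);b=cv2.resize(p[150:215,380:440],None,fx=6.6,fy=8,interpolation=2)
cv2.imwrite("pics/crop1.png",np.hstack([a,b]))
E
```

```text
red [357 179   3   3   9] [358. 180.] [ 0.56736227 -0.03036621  0.212     ]
red [329 185   4   5  14] [330.57142857 187.        ] [0.55035704 0.03597804 0.212     ]
A 295 [-0.07021469  0.55118009] -4.016413453822468 0.03414167899979151 0.2401178955485413 0.0030896870112170315
B 231 [-0.04298123  0.56699742] -2.4611281658357553 -0.2947239035508022 -0.03658076027732121 0.0021452128691475045
blue 401 429 173 191 [ 0.5684112  -0.13117579  0.225     ] [ 0.56807142 -0.19777419  0.225     ]
grip [0.54338694 0.10822325 0.271     ]
```

View pics/crop1.png

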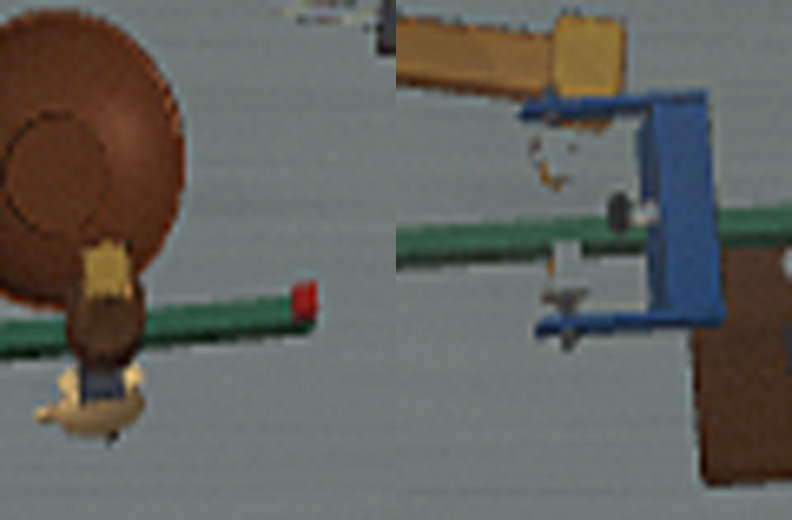

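The crop shows the brass cap at top pixel (301,183.5). The rollers are near u≈404 and the dark buffer near u≈414, so the roller line lies at y≈-0.138. The rails are at yaw 4.0° and 2.5°, and the 58 mm gap fits the text.

Call:
step_arm(commands=[-0.014,-0.01,-0.02,0,0,-2,-0.038,-0.028,-0.04,0,0,-5,-0.072,-0.052,-0.06,0,0,-9,-0.105,-0.076,-0.08,0,0,-13,-0.14,-0.1,-0.1,0,0,-17,-0.175,-0.125,-0.12,0,0,-20,-0.211,-0.151,-0.13,0,0,-23.1,-0.247,-0.177,-0.14,0,0,-23.1,-0.283,-0.203,-0.14,0,0,-23.1,-0.32,-0.23,-0.14,0,0,-23.1], jaw=100, grip_force=30)

```text
t: 1.1
tcp_pos: [0.432, 0.2673, 0.341]
tool_rot: [-0.035, 0.999, 0.0, 0.0]
force: [1.4, 0.4, -0.0]
finger_gap: 1.002
gripper_force: 0.0
```

```bash
cat >> h.py <<'E'
from scipy.spatial.transform import Rotation as Ro
def to(m,target,yaw=None,p=True):
    s=m.sense();R=Ro.from_quat(s["tool_rot"]);M=R.as_matrix();y=M[:,1]
    yw=np.degrees(np.arctan2(y[1],y[0]))
    print("t",round(s["t"],2),"tcp",np.round(s["tcp_pos"],4),"yaw",round(yw,2),"z",np.round(M[:,2],3),"F",np.round(s["force"],2),"gap",round(s["finger_gap"],3),round(s["gripper_force"],1))
    if target is not None: print("shift",np.round(M.T@(np.array(target)-s["tcp_pos"]),4))
    return s
E
python3 -c "
from h import *;from station import manip
to(manip,[.5437,.1085,.34])"
```

```text
t 1.1 tcp [0.432  0.2673 0.341 ] yaw 94.05 z [ 0.  0. -1.] F [ 1.45  0.38 -0.01] gap 1.002 0.0
shift [-0.1002 -0.1663  0.001 ]
```

Call:
step_arm(commands=[-0.022,-0.036,0,0,0,0,-0.044,-0.073,0,0,0,0,-0.066,-0.11,0,0,0,0,-0.086,-0.142,0,0,0,0,-0.096,-0.16,0,0,0,0,-0.1,-0.166,0,0,0,0,-0.1,-0.166,0,0,0,0,-0.1,-0.166,0,0,0,0,-0.1,-0.166,0,0,0,0,-0.1,-0.166,0,0,0,0])

```text
t: 2.1
tcp_pos: [0.5422, 0.1114, 0.341]
tool_rot: [-0.036, 0.999, 0.0, 0.0]
force: [0.5, -0.2, 0.1]
finger_gap: 1.003
gripper_force: 0.0
```

```bash
python3 -c "
from h import *;from station import manip
to(manip,[.5437,.1085,.34])
d=manip.snapshot('wrist');cv2.imwrite('pics/w1.png',d['pixels']);np.savez('w1.npz',**d);print(np.round(d['mount'],4).tolist(),d['fx'],d['cx'],d['cy'])
M=np.array(d['mount'])
p=np.linalg.inv(M)@[0,0,.07,1];print(d['fx']*p[0]/p[2]+d['cx'],d['fy']*p[1]/p[2]+d['cy'])"
```

```text
t 2.1 tcp [0.5422 0.1114 0.341 ] yaw 94.13 z [ 0.  0. -1.] F [ 0.47 -0.22  0.13] gap 1.003 0.0
shift [-0.0013 -0.003   0.001 ]
[[-0.0009, -0.9492, -0.3148, 0.0802], [1.0, -0.0007, -0.0007, -0.0001], [0.0004, -0.3148, 0.9492, -0.1739], [0.0, 0.0, 0.0, 1.0]] 378.1055523461238 278.28254824643835 214.87066951418018
278.7024976767287 213.8596488084554
```

View pics/w1.png

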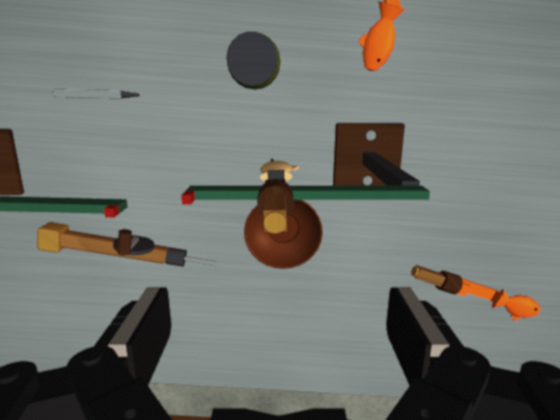

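The wrist view shows the cap at about (274,222), rail_a's stop at (187,197) and rail_b's stop at (111,211).

```bash
cat >> h.py <<'E'
def wcam(d,s):
    T=np.eye(4);T[:3,:3]=Ro.from_quat(s["tool_rot"]).as_matrix();T[:3,3]=s["tcp_pos"]
    T=np.linalg.inv(T@d["mount"]);d=dict(d);d["R"]=T[:3,:3];d["t"]=T[:3,3];return d
E
python3 -c "
from h import *;from station import manip
s=to(manip,None)
d=wcam(dict(np.load('w1.npz')),s)
h=cv2.cvtColor(d['pixels'],cv2.COLOR_BGR2HSV).astype(int)
p=h[205:240,258:292]
m=np.zeros(h.shape[:2],bool);m[205:240,258:292]=(p[...,2]>110)&(p[...,1]>110)&(p[...,0]>12)
v,u=np.nonzero(m);print(len(u),u.min(),u.max(),v.min(),v.max(),u.mean(),v.mean(),ray(d,u.mean(),v.mean(),.271),h[222,274])
red=((h[...,0]<6)|(h[...,0]>174))&(h[...,1]>150)&(h[...,2]>80);red[:185]=0;red[225:]=0;
n,l,st,ce=cv2.connectedComponentsWithStats(red.astype(np.uint8))
for i in range(1,n):
  if st[i][4]>8: print(st[i],ray(d,*ce[i],.208))
for u,v in ((127,204),(2,203),(300,192),(425,193)): print(ray(d,u,v,.193))
for u,v in ((210,188.5),(400,188.5),(60,199.5),(5,199)): print('inner top edge',ray(d,u,v,.2))
"
```

```text
t 2.15 tcp [0.5423 0.1112 0.341 ] yaw 94.12 z [ 0.  0. -1.] F [-0.68  0.12 -0.02] gap 1.002 0.0
504 263 286 210 233 274.6190476190476 221.3373015873016 [0.54788418 0.10879743 0.271     ] [ 20 178 172]
[182 192  12  12 124] [0.55407656 0.0350884  0.208     ]
[104 206  15  11 131] [ 0.57070856 -0.03000874  0.208     ]
[ 0.56828047 -0.02200958  0.193     ]
[ 0.57523595 -0.13266179  0.193     ]
[0.54638884 0.13031711 0.193     ]
[0.53947921 0.24009201 0.193     ]
inner top edge [0.54695732 0.05251927 0.2       ]
inner top edge [0.53538129 0.21501405 0.2       ]
inner top edge [ 0.56600787 -0.07688549  0.2       ]
inner top edge [ 0.56893679 -0.12432326  0.2       ]
```

Call:
step_arm(commands=[-0.0035,-0.0027,0.01,0,0,0,-0.0035,-0.0027,0.025,0,0,0,-0.0035,-0.0027,0.04,0,0,0,-0.0035,-0.0027,0.055,0,0,0,-0.0035,-0.0027,0.07,0,0,0,-0.0035,-0.0027,0.085,0,0,0,-0.0035,-0.0027,0.095,0,0,0,-0.0035,-0.0027,0.102,0,0,0,-0.0035,-0.0027,0.105,0,0,0,-0.0035,-0.0027,0.105,0,0,0])

```text
t: 3.15
tcp_pos: [0.5466, 0.1078, 0.2356]
tool_rot: [-0.035, 0.999, -0.0, -0.0]
force: [1.1, 0.0, -0.0]
finger_gap: 1.001
gripper_force: 0.0
```

Call:
step_arm(commands=[0,0,0,0,0,0,0,0,0,0,0,0,0,0,0,0,0,0,0,0,0,0,0,0,0,0,0,0,0,0,0,0,0,0,0,0,0,0,0,0,0,0,0,0,0,0,0,0,0,0,0,0,0,0,0,0,0,0,0,0], jaw=0, grip_force=40)

```text
t: 4.15
tcp_pos: [0.5468, 0.1079, 0.2362]
tool_rot: [-0.035, 0.999, 0.0, 0.0]
force: [0.9, 2.4, 3.5]
finger_gap: 0.151
gripper_force: 39.4
```

```bash
python3 -c "
from h import *;from station import manip
to(manip,None)
d=manip.snapshot('wrist');cv2.imwrite('pics/w2.png',d['pixels'])"
```

```text
t 4.15 tcp [0.5468 0.1079 0.2362] yaw 94.03 z [ 0.001  0.    -1.   ] F [0.95 2.43 3.54] gap 0.151 39.4
```

View pics/w2.png

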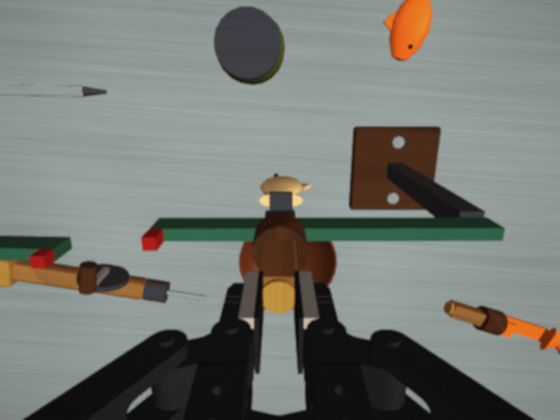

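The grip is held between the pads, at about (279,293), and the force readings are small. Next I lift 37 mm.

Call:
step_arm(commands=[0,0,-0.003,0,0,0,0,0,-0.008,0,0,0,0,0,-0.013,0,0,0,0,0,-0.018,0,0,0,0,0,-0.023,0,0,0,0,0,-0.028,0,0,0,0,0,-0.033,0,0,0,0,0,-0.036,0,0,0,0,0,-0.037,0,0,0,0,0,-0.037,0,0,0])

```text
t: 5.2
tcp_pos: [0.5466, 0.1078, 0.273]
tool_rot: [-0.035, 0.999, -0.0, 0.0]
force: [-0.3, 1.1, -3.3]
finger_gap: 0.156
gripper_force: 39.1
```

```bash
cat > rails.py <<'E'
from h import *;from station import manip
import sys
s=to(manip,None);d0=manip.snapshot('wrist');d=wcam(d0,s);cv2.imwrite(f'pics/{sys.argv[1]}.png',d['pixels'])
h=cv2.cvtColor(d['pixels'],cv2.COLOR_BGR2HSV).astype(int)
g=(h[...,0]>60)&(h[...,0]<95)&(h[...,1]>80)&(h[...,2]>30)
red=((h[...,0]<6)|(h[...,0]>174))&(h[...,1]>150)&(h[...,2]>80);red[300:]=0
n,l,st,ce=cv2.connectedComponentsWithStats(red.astype(np.uint8))
for i in range(1,n):
  if st[i][4]>8: print('red',st[i],ray(d,*ce[i],.208))
n,l,st,ce=cv2.connectedComponentsWithStats(g.astype(np.uint8),connectivity=4)
for i in range(1,n):
  if st[i][4]<150 or st[i][2]<25: continue
  P=[]
  for u in range(st[i][0]+3,st[i][0]+st[i][2]-3,2):
    v=np.nonzero(l[:,u]==i)[0]
    if len(v)>2: P.append(ray(d,u,v.min()-.5,.2))   # near (image upper) top edge or lower side edge
  P=np.array(P);k=np.polyfit(P[:,1],P[:,0],1)
  for _ in range(5):
    r=abs(P[:,0]-np.polyval(k,P[:,1]));P=P[r<max(2*np.median(r),.0004)];k=np.polyfit(P[:,1],P[:,0],1)
  print('rail',st[i],len(P),'upper edge x=',np.round(k,4),'y',P[:,1].min().round(3),P[:,1].max().round(3))
E
python3 rails.py w3
```

```text
t 5.2 tcp [0.5466 0.1078 0.273 ] yaw 94.03 z [ 0. -0. -1.] F [-0.31  1.12 -3.31] gap 0.156 39.1
red [162 211  17  17 243] [0.55365135 0.03547697 0.208     ]
red [ 65 229  20  15 243] [ 0.57029706 -0.02960272  0.208     ]
rail [ 171  202  303   20 4722] 115 upper edge x= [-0.0751  0.548 ] y 0.038 0.229
rail [   0  219   97   19 1464] 42 upper edge x= [-0.051   0.5598] y -0.082 -0.024
```

View pics/w3.png

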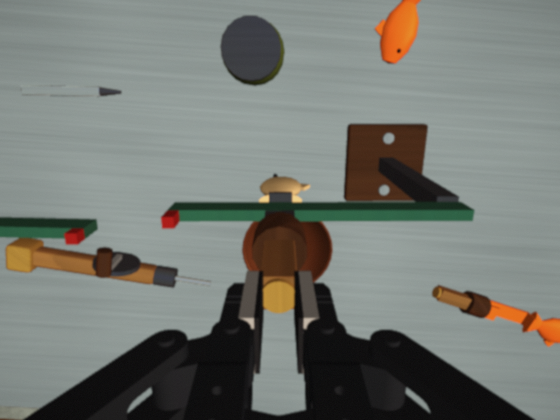

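The carrier hangs free and its weight registers on the wrist force. Rail_a's stop is at (170,220) and rail_b's stop at (75,237). I'll slide along the line of rail_a into the gap.

Call:
step_arm(commands=[0,-0.004,0,0,0,0,0,-0.014,0,0,0,0,0,-0.027,0,0,0,0,0,-0.041,0,0,0,0,0,-0.056,0,0,0,0,0,-0.07,0,0,0,0,0,-0.084,0,0,0,0,0,-0.096,0,0,0,0,0,-0.103,0,0,0,0,0,-0.105,0,0,0])

```text
validation failed for argument at $.co...
```

```bash
python3 rails.py w4;python3 -c "
from h import *;from station import manip
to(manip,[.567,.003,.273])"
```

```text
t 5.25 tcp [0.5464 0.1078 0.2727] yaw 94.03 z [-0.  0. -1.] F [ 0.03  1.01 -2.93] gap 0.152 39.1
red [162 211  17  17 236] [0.55358866 0.03549425 0.208     ]
red [ 64 229  20  15 234] [ 0.57027423 -0.02965778  0.208     ]
rail [ 171  202  303   20 4712] 103 upper edge x= [-0.0697  0.5474] y 0.038 0.23
rail [   0  219   96   19 1452] 45 upper edge x= [-0.0428  0.5602] y -0.082 -0.021
t 5.3 tcp [0.5463 0.1078 0.2726] yaw 94.03 z [-0.001 -0.    -1.   ] F [ 0.19 -0.71 -2.53] gap 0.153 39.1
shift [-0.0132 -0.106  -0.0004]
```

View pics/w4.png

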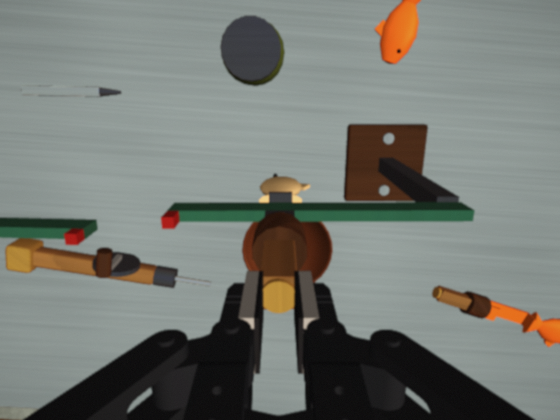

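The view is unchanged: the move was refused before it ran, and the stops are still at (170,220) and (75,237). I'm resending it.

Call:
step_arm(commands=[0,-0.004,0,0,0,0,0,-0.014,0,0,0,0,0,-0.027,0,0,0,0,0,-0.041,0,0,0,0,0,-0.056,0,0,0,0,0,-0.07,0,0,0,0,0,-0.084,0,0,0,0,0,-0.096,0,0,0,0,0,-0.103,0,0,0,0,0,-0.105,0,0,0])

```text
validation failed for argument at $.co...
```

Call:
step_arm(commands=[0,-0.004,0,0,0,0,0,-0.014,0,0,0,0,0,-0.027,0,0,0,0,0,-0.041,0,0,0,0,0,-0.056,0,0,0,0,0,-0.07,0,0,0,0,0,-0.084,0,0,0,0,0,-0.096,0,0,0,0,0,-0.103,0,0,0,0,0,-0.105,0,0,0,0])

```text
t: 6.3
tcp_pos: [0.5541, 0.002, 0.2728]
tool_rot: [-0.035, 0.999, -0.0, 0.0]
force: [0.7, 0.0, -3.4]
finger_gap: 0.15
gripper_force: 39.0
```

```bash
python3 rails.py w5;python3 -c "
from h import *;from station import manip
to(manip,[.568,.003,.273])"
```

```text
t 6.3 tcp [0.5541 0.002  0.2728] yaw 93.96 z [ 0. -0. -1.] F [ 0.73  0.   -3.35] gap 0.15 39.0
red [323 211  14  17 201] [0.55384157 0.03580505 0.208     ]
red [223 229  13  15 176] [ 0.57043612 -0.03057253  0.208     ]
rail [ 320  202  240   20 3933] 116 upper edge x= [-0.0761  0.548 ] y 0.032 0.189
rail [  19  216  219   22 3303] 65 upper edge x= [-0.0492  0.5601] y -0.13 -0.034
t 6.35 tcp [0.554  0.0024 0.2728] yaw 93.98 z [ 0.  0. -1.] F [-0.94 -0.54 -2.65] gap 0.146 39.0
shift [-0.014  -0.0003 -0.0002]
```

View pics/w5.png

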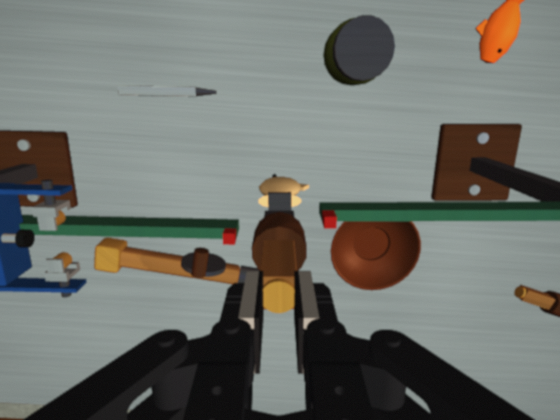

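The wrist view shows the carrier mid-gap, with rail_b's stop at (230,237). The rollers are near (62,215) and (66,258) and the buffer is at about (25,239). I'll shift across to rail_b's line, turn 1.4° and move over the stop.

Call:
step_arm(commands=[-0.003,0,0,0,0,0.5,-0.008,0,0,0,0,1,-0.012,0,0,0,0,1.4,-0.013,-0.002,0,0,0,1.4,-0.0128,-0.012,0,0,0,1.4,-0.0126,-0.025,0,0,0,1.4,-0.0124,-0.038,0,0,0,1.4,-0.012,-0.051,0,0,0,1.4,-0.0117,-0.059,0,0,0,1.4,-0.0117,-0.061,0,0,0,1.4])

```text
t: 7.35
tcp_pos: [0.5699, -0.0587, 0.2728]
tool_rot: [-0.022, 1.0, -0.0, -0.0]
force: [0.2, 0.4, -2.5]
finger_gap: 0.151
gripper_force: 39.1
```

```bash
python3 rails.py w6;python3 -c "
from h import *
s=dict(tool_rot=[-.0351,.9994,0,0],tcp_pos=np.array([.5541,.002,.2728]))
import station
d=wcam(station.manip.snapshot('wrist'),s)
for u,v in ((60,213),(63,258),(33,239)):print(ray(d,u,v,.22))
"
```

```text
t 7.35 tcp [ 0.5699 -0.0587  0.2728] yaw 92.52 z [-0. -0. -1.] F [ 0.18  0.41 -2.49] gap 0.151 39.1
red [418 191  17  18 231] [0.55463028 0.0375428  0.208     ]
red [315 212  12  15 164] [ 0.57093554 -0.03079498  0.208     ]
rail [ 406  181  154   20 2283] 68 upper edge x= [-0.0728  0.5485] y 0.028 0.124
rail [ 107  204  216   19 2865] 63 upper edge x= [-0.0432  0.5616] y -0.14 -0.032
rail [   0  205   59   18 1025] 24 upper edge x= [-0.0432  0.5616] y -0.247 -0.213
[ 0.55746527 -0.13602516  0.22      ]
[ 0.58872366 -0.13754381  0.22      ]
[ 0.57650561 -0.15539245  0.22      ]
```

View pics/w6.png

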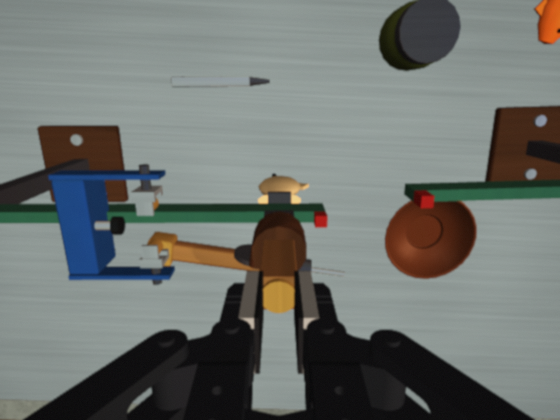

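The carrier is over rail_b just past the stop at (320,219). The roller line is near u≈148, at y≈-0.136, and the rail fits. I'll lower with a 1 mm x trim.

Call:
step_arm(commands=[-0.001,0,0.003,0,0,0,-0.001,0,0.007,0,0,0,-0.001,0,0.011,0,0,0,-0.001,0,0.015,0,0,0,-0.001,0,0.018,0,0,0,-0.001,0,0.021,0,0,0,-0.001,0,0.024,0,0,0,-0.001,0,0.026,0,0,0,-0.001,0,0.028,0,0,0,-0.001,0,0.028,0,0,0])

```text
t: 8.45
tcp_pos: [0.5707, -0.0569, 0.2445]
tool_rot: [-0.023, 1.0, 0.0, -0.0]
force: [0.2, 0.4, -2.4]
finger_gap: 0.153
gripper_force: 39.1
```

Call:
step_arm(commands=[0,0,0.001,0,0,0,0,0,0.002,0,0,0,0,0,0.003,0,0,0,0,0,0.004,0,0,0,0,0,0.005,0,0,0,0,0,0.006,0,0,0,0,0,0.007,0,0,0,0,0,0.007,0,0,0,0,0,0.007,0,0,0,0,0,0.007,0,0,0])

```text
t: 9.45
tcp_pos: [0.571, -0.057, 0.2379]
tool_rot: [-0.023, 1.0, -0.0, 0.0]
force: [0.5, -0.3, -2.4]
finger_gap: 0.151
gripper_force: 39.1
```

Call:
step_arm(commands=[0,0,0.0005,0,0,0,0,0,0.0005,0,0,0,0,0,0.001,0,0,0,0,0,0.001,0,0,0,0,0,0.0015,0,0,0,0,0,0.0015,0,0,0,0,0,0.002,0,0,0,0,0,0.002,0,0,0,0,0,0.002,0,0,0,0,0,0.002,0,0,0])

```text
t: 10.45
tcp_pos: [0.5712, -0.0569, 0.2362]
tool_rot: [-0.023, 1.0, -0.0, 0.0]
force: [0.6, 0.0, 0.9]
finger_gap: 0.152
gripper_force: 40.0
```

Call:
step_arm(commands=[0,-0.002,0,0,0,0,0,-0.007,0,0,0,0,0,-0.013,0,0,0,0,0,-0.019,0,0,0,0,0,-0.025,0,0,0,0,0,-0.031,0,0,0,0,0,-0.037,0,0,0,0,0,-0.043,0,0,0,0,0,-0.048,0,0,0,0,0,-0.05,0,0,0,0])

```text
t: 11.45
tcp_pos: [0.573, -0.1074, 0.2354]
tool_rot: [-0.023, 1.0, 0.0, -0.0]
force: [-0.9, 1.1, 0.2]
finger_gap: -0.001
gripper_force: 0.0
```

Call:
step_arm(commands=[0,-0.001,0,0,0,0,0,-0.002,0,0,0,0,0,-0.003,0,0,0,0,0,-0.004,0,0,0,0,0,-0.005,0,0,0,0,0,-0.006,0,0,0,0,0,-0.007,0,0,0,0,0,-0.008,0,0,0,0,0,-0.009,0,0,0,0,0,-0.01,0,0,0,0])

```text
t: 12.45
tcp_pos: [0.5737, -0.117, 0.2358]
tool_rot: [-0.023, 1.0, 0.0, 0.0]
force: [0.3, 0.1, -0.2]
finger_gap: -0.003
gripper_force: 0.0
```

The grip was lost: the fingers have shut on nothing. I'll look before doing anything else, with all the views in one composite.

```bash
python3 -c "
from h import *;from station import manip
s=to(manip,None)
D={n:manip.snapshot(n) for n in('scene','top','wrist')}
for n in D: np.savez(n+'7.npz',**D[n]);cv2.imwrite('pics/'+n+'7.png',D[n]['pixels'])
a=cv2.resize(D['scene']['pixels'][140:340,90:360],(405,300),interpolation=2)
b=cv2.resize(D['top']['pixels'][140:230,230:480],(800,288),interpolation=2)
c=cv2.resize(D['wrist']['pixels'],(395,300))
cv2.imwrite('pics/comp7.png',np.vstack([np.hstack([a,c]),b]))
"
```

```text
t 12.45 tcp [ 0.5737 -0.117   0.2358] yaw 92.63 z [ 0.  0. -1.] F [ 0.3   0.12 -0.16] gap -0.003 0.0
```

View pics/comp7.png

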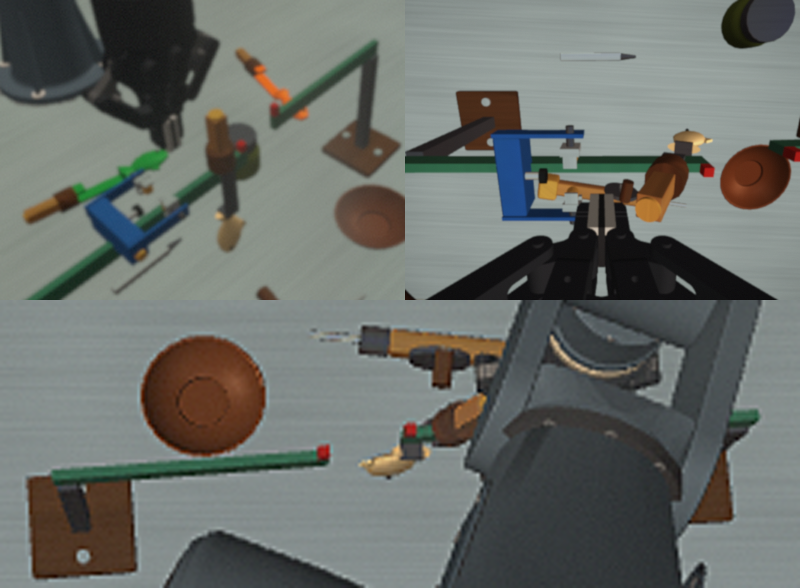

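The composite shows the carrier still hanging on rail_b just past the stop, leaning slightly toward -y, with the fingers empty and closed in front of the catch. The drill's crank lies close by, so the fish may have caught on it. I'll triangulate that and check whether the drill moved.

```bash
cat > tri.py <<'E'
from h import *
def P(d): return np.array([[d['fx'],0,d['cx']],[0,d['fy'],d['cy']],[0,0,1]])@np.c_[d['R'],d['t']]
def tri(d1,a,d2,b):
    X=cv2.triangulatePoints(P(d1),P(d2),np.array(a,float),np.array(b,float)).ravel();X=X[:3]/X[3]
    q=P(d2)@np.r_[X,1];return np.round(X,4),np.hypot(*(q[:2]/q[2]-b)).round(1)
E
python3 - <<'E'
from tri import *
L=lambda n:dict(np.load(n+'.npz'))
s0,t0,s7,t7=L('scene0'),L('top0'),L('scene7'),L('top7')
from station import manip
w7=wcam(L('wrist7'),manip.sense())
print('crank knob',tri(t0,(368,163),s0,(268,336)),'wheel',tri(t0,(368,155),s0,(278,360)))
# drill motion
for (A,B,r) in((t0,t7,(142,172,318,385)),(s0,s7,(328,418,205,340))):
    g=[cv2.cvtColor(d['pixels'],cv2.COLOR_BGR2GRAY)[r[0]:r[1],r[2]:r[3]].astype(np.float32) for d in(A,B)]
    print('drill diff max/mean',abs(g[0]-g[1]).max(),abs(g[0]-g[1]).mean(),cv2.phaseCorrelate(*g))
# carrier cap / fish in comp coords
sc=lambda u,v:(90+u*270/405,140+v*200/300); wr=lambda u,v:((u-405)*560/395,v*420/300)
print('cap',tri(s7,sc(216,117),w7,wr(650,208)))
print('boss mid',tri(s7,sc(218,155),w7,wr(667,180)))
print('fish',tri(s7,sc(229,234),w7,wr(688,138)))
E
```

```text
crank knob (array([ 0.653 , -0.0769,  0.0664]), np.float64(1.5)) wheel (array([ 0.6838, -0.0826,  0.0379]), np.float64(0.7))
drill diff max/mean 95.0 20.432837 ((-0.04618453627885799, -0.2120573036022737), 0.7595889301211746)
drill diff max/mean 22.0 15.833992 ((0.5267029057246333, -0.03249191489488368), 1.1372608222490475)
cap (array([ 0.5782, -0.0762,  0.2687]), np.float64(29.2))
boss mid (array([ 0.5764, -0.0652,  0.2182]), np.float64(0.9))
fish (array([ 0.571 , -0.0328,  0.0825]), np.float64(28.8))
```

The crank is 80 mm from the fish and the drill hasn't moved. The carrier leans about 10° or is swinging. I'll retract upward, open the jaws, and look again from above.

Call:
step_arm(commands=[0,0,-0.015,0,0,0,0,0,-0.035,0,0,0,0,0,-0.06,0,0,0,0,0,-0.085,0,0,0,0,0,-0.105,0,0,0,0,0.01,-0.11,0,0,0,0,0.025,-0.11,0,0,0,0,0.04,-0.11,0,0,0,0,0.05,-0.11,0,0,0,0,0.05,-0.11,0,0,0])

```text
t: 13.6
tcp_pos: [0.5706, -0.0646, 0.3448]
tool_rot: [-0.024, 1.0, 0.001, -0.001]
force: [1.4, -0.0, 0.1]
finger_gap: 0.002
gripper_force: 0.0
```

Call:
step_arm(commands=[0,0,0,0,0,0,0,0,0,0,0,0,0,0,0,0,0,0,0,0,0,0,0,0,0,0,0,0,0,0,0,0,0,0,0,0,0,0,0,0,0,0,0,0,0,0,0,0,0,0,0,0,0,0,0,0,0,0,0,0], jaw=100)

```text
t: 14.6
tcp_pos: [0.5714, -0.067, 0.3458]
tool_rot: [-0.023, 1.0, -0.0, 0.0]
force: [0.5, 0.2, -0.6]
finger_gap: 0.998
gripper_force: 0.0
```

```bash
cat > look.py <<'E'
from tri import *
from station import manip
import sys
s=to(manip,None);w=wcam(manip.snapshot('wrist'),s);sc=manip.snapshot('scene')
def blobs(d,lo,hi,amin,win=None):
    h=cv2.cvtColor(cv2.GaussianBlur(d['pixels'],(3,3),0),cv2.COLOR_BGR2HSV);m=cv2.inRange(h,lo,hi)
    if win: k=np.zeros_like(m);k[win[0]:win[1],win[2]:win[3]]=1;m*=k
    n,l,st,ce=cv2.connectedComponentsWithStats(m);return [(st[i].tolist(),ce[i].round(1).tolist()) for i in range(1,n) if st[i][4]>=amin]
for nm,lo,hi in(('cap/wood',(10,110,105),(28,255,255)),('boss',(3,80,25),(18,255,100)),('fish',(10,40,130),(28,140,255)),('red',(0,150,80),(5,255,255))):
    print(nm,'W',blobs(w,lo,hi,40,(150,330,150,420)));print('   S',blobs(sc,lo,hi,15,(190,330,190,300)))
np.savez('w8.npz',**w);np.savez('s8.npz',**sc)
E
python3 look.py
```

```text
t 14.6 tcp [ 0.5714 -0.067   0.3458] yaw 92.63 z [ 0. -0. -1.] F [ 0.49  0.24 -0.55] gap 0.998 0.0
cap/wood W [([259, 158, 34, 13, 214], [272.2, 163.3]), ([289, 203, 22, 22, 456], [299.6, 213.2]), ([171, 215, 11, 13, 101], [175.9, 221.9]), ([199, 223, 96, 28, 978], [243.0, 237.3]), ([171, 237, 19, 5, 73], [180.7, 238.7])]
   S [([259, 190, 25, 20, 188], [272.0, 199.0]), ([231, 209, 12, 8, 59], [236.4, 212.8]), ([286, 212, 9, 8, 47], [290.7, 215.8])]
boss W [([272, 173, 38, 48, 1010], [288.0, 192.1]), ([378, 180, 42, 73, 2067], [402.9, 215.3]), ([202, 218, 73, 25, 409], [257.9, 229.8])]
   S [([271, 212, 5, 6, 25], [273.1, 214.6]), ([229, 215, 26, 39, 531], [237.6, 234.4]), ([235, 300, 8, 13, 35], [238.3, 306.2])]
fish W [([261, 158, 35, 20, 290], [276.9, 166.5]), ([292, 203, 20, 24, 67], [306.0, 218.3]), ([170, 237, 20, 6, 53], [179.3, 239.6])]
   S [([259, 191, 20, 19, 48], [268.2, 200.9]), ([267, 190, 18, 17, 50], [276.6, 197.8]), ([230, 208, 14, 6, 38], [236.6, 210.1]), ([287, 212, 10, 9, 31], [292.6, 217.0]), ([229, 284, 6, 6, 25], [231.4, 286.4])]
red W [([398, 169, 11, 13, 111], [403.5, 174.6]), ([317, 186, 9, 10, 87], [321.0, 190.4])]
   S [([248, 234, 5, 5, 19], [250.2, 236.2])]
```

The lean has reversed since the last look, so the carrier is swinging on the bar. I'll track it over time.

Run:
```python
from h import *
from station import manip
for i in range(12):
    s=manip.sense();d=manip.snapshot('wrist');h=cv2.cvtColor(cv2.GaussianBlur(d['pixels'],(3,3),0),cv2.COLOR_BGR2HSV)
    o=[]
    for lo,hi,w in(((10,110,105),(28,255,255),(195,232,275,330)),((3,80,25),(18,255,100),(165,222,262,320))):
        m=cv2.inRange(h,lo,hi);k=np.zeros_like(m);k[w[0]:w[1],w[2]:w[3]]=1;m*=k
        n,l,st,ce=cv2.connectedComponentsWithStats(m);j=1+st[1:,4].argmax();o+=ce[j].round(1).tolist()
    print(round(s['t'],2),o)
d=wcam(d,s);print('cap',ray(d,o[0],o[1],.271),'boss',ray(d,o[2],o[3],.22))
```

```text
14.7 [291.4, 209.5, 286.3, 188.9]
14.75 [284.0, 209.9, 286.6, 188.6]
14.8 [283.5, 211.2, 286.1, 189.5]
14.85 [284.3, 214.1, 286.4, 190.5]
14.9 [292.1, 215.9, 287.2, 191.6]
14.95 [296.8, 216.2, 287.7, 192.6]
15.0 [294.5, 215.1, 287.3, 191.7]
15.05 [286.5, 213.5, 286.7, 190.1]
15.1 [284.0, 211.7, 286.5, 189.5]
15.15 [284.6, 210.5, 286.5, 188.9]
15.2 [290.7, 210.4, 286.4, 189.0]
15.25 [294.5, 212.0, 287.1, 190.6]
cap [ 0.57111461 -0.05600553  0.271     ] boss [ 0.56939816 -0.06010769  0.22      ]
```

Call:
step_arm(commands=[0,0,0,0,0,0,0,0,0,0,0,0,0,0,0,0,0,0,0,0,0,0,0,0,0,0,0,0,0,0,0,0,0,0,0,0,0,0,0,0,0,0,0,0,0,0,0,0,0,0,0,0,0,0,0,0,0,0,0,0])

```text
t: 16.3
tcp_pos: [0.5713, -0.0669, 0.3458]
tool_rot: [-0.023, 1.0, 0.0, 0.0]
force: [0.6, -0.4, 0.4]
finger_gap: 1.003
gripper_force: 0.0
```

Call:
step_arm(commands=[0,0,0,0,0,0,0,0,0,0,0,0,0,0,0,0,0,0,0,0,0,0,0,0,0,0,0,0,0,0,0,0,0,0,0,0,0,0,0,0,0,0,0,0,0,0,0,0,0,0,0,0,0,0,0,0,0,0,0,0])

```text
t: 17.3
tcp_pos: [0.5713, -0.0669, 0.3458]
tool_rot: [-0.023, 1.0, -0.0, 0.0]
force: [0.3, 0.3, -0.2]
finger_gap: 1.002
gripper_force: 0.0
```

Run:
```python
from h import *
from station import manip
for i in range(5):
    s=manip.sense();d=manip.snapshot('wrist');h=cv2.cvtColor(cv2.GaussianBlur(d['pixels'],(3,3),0),cv2.COLOR_BGR2HSV)
    o=[]
    for lo,hi,w in(((10,110,105),(28,255,255),(195,232,275,330)),((3,80,25),(18,255,100),(165,222,262,320))):
        m=cv2.inRange(h,lo,hi);k=np.zeros_like(m);k[w[0]:w[1],w[2]:w[3]]=1;m*=k
        n,l,st,ce=cv2.connectedComponentsWithStats(m);j=1+st[1:,4].argmax();o+=ce[j].round(1).tolist()+[int(x) for x in st[j][:4]]
    print(round(s['t'],2),o)
d=wcam(d,s);print('cap',ray(d,o[0],o[1],.271),s['tcp_pos'])
m=cv2.inRange(h,(10,110,105),(28,255,255))[o[3]:o[3]+o[5],o[2]:o[2]+o[4]];c=cv2.findNonZero(m);print(cv2.minAreaRect(c))
```

```text
17.3 [288.5, 214.1, 278, 204, 23, 22, 286.8, 190.5, 270, 173, 35, 38]
17.35 [288.5, 213.5, 278, 203, 23, 23, 286.7, 190.2, 270, 173, 35, 38]
17.4 [288.6, 212.1, 278, 202, 23, 22, 286.5, 189.7, 270, 173, 35, 37]
17.45 [288.6, 211.8, 278, 201, 23, 23, 286.7, 189.5, 270, 173, 35, 37]
17.5 [288.5, 212.8, 278, 202, 23, 23, 286.7, 189.9, 270, 173, 35, 38]
cap [ 0.57186029 -0.06011989  0.271     ] [ 0.57135563 -0.06694762  0.34580432]
((11.0, 11.0), (22.0, 22.0), 90.0)
```

The carrier has settled, seated square at (0.572,-0.060). The earlier slip was probably a self-locking tilt from pushing high while pressing on the bar. I'll re-grip a little lower and firmer, and slide it with the weight almost lifted.

Call:
step_arm(commands=[0,0.0068,0.01,0,0,0,0,0.0068,0.025,0,0,0,0,0.0068,0.04,0,0,0,0,0.0068,0.055,0,0,0,0,0.0068,0.07,0,0,0,0,0.0068,0.085,0,0,0,0,0.0068,0.098,0,0,0,0,0.0068,0.107,0,0,0,0,0.0068,0.112,0,0,0,0,0.0068,0.112,0,0,0])

```text
t: 18.55
tcp_pos: [0.5706, -0.0598, 0.233]
tool_rot: [-0.023, 1.0, 0.0, -0.001]
force: [0.0, -0.2, 0.5]
finger_gap: 1.003
gripper_force: 0.0
```

Call:
step_arm(commands=[0,0,0,0,0,0,0,0,0,0,0,0,0,0,0,0,0,0,0,0,0,0,0,0,0,0,0,0,0,0,0,0,0,0,0,0,0,0,0,0,0,0,0,0,0,0,0,0,0,0,0,0,0,0,0,0,0,0,0,0], jaw=0, grip_force=70)

```text
t: 19.55
tcp_pos: [0.5714, -0.0601, 0.2344]
tool_rot: [-0.023, 1.0, -0.0, 0.001]
force: [-0.6, 0.9, 5.6]
finger_gap: 0.145
gripper_force: 68.8
```

Call:
step_arm(commands=[0,0,-0.0005,0,0,0,0,0,-0.0005,0,0,0,0,0,-0.0005,0,0,0,0,0,-0.001,0,0,0,0,0,-0.001,0,0,0,0,0,-0.001,0,0,0,0,0,-0.001,0,0,0,0,0,-0.001,0,0,0,0,0,-0.001,0,0,0,0,0,-0.001,0,0,0])

```text
t: 20.55
tcp_pos: [0.5708, -0.0601, 0.2345]
tool_rot: [-0.023, 1.0, 0.0, -0.0]
force: [0.9, 0.3, -0.7]
finger_gap: 0.138
gripper_force: 68.4
```

Call:
step_arm(commands=[0,0,-0.0005,0,0,0,0,0,-0.001,0,0,0,0,0,-0.001,0,0,0,0,-0.001,-0.001,0,0,0,0,-0.002,-0.001,0,0,0,0,-0.004,-0.001,0,0,0,0,-0.006,-0.001,0,0,0,0,-0.008,-0.001,0,0,0,0,-0.01,-0.001,0,0,0,0,-0.01,-0.001,0,0,0])

```text
t: 21.55
tcp_pos: [0.5716, -0.0705, 0.2358]
tool_rot: [-0.023, 1.0, -0.0, 0.0]
force: [0.0, 0.5, -2.7]
finger_gap: 0.142
gripper_force: 68.4
```

Call:
step_arm(commands=[0,-0.003,0,0,0,0,0,-0.007,0,0,0,0,0,-0.012,0,0,0,0,0,-0.017,0,0,0,0,0,-0.022,0,0,0,0,0,-0.027,0,0,0,0,0,-0.032,0,0,0,0,0,-0.037,0,0,0,0,0,-0.041,0,0,0,0,0,-0.042,0,0,0,0])

```text
t: 22.55
tcp_pos: [0.5735, -0.1127, 0.2358]
tool_rot: [-0.023, 1.0, -0.0, 0.0]
force: [0.8, -0.5, -2.5]
finger_gap: 0.141
gripper_force: 68.4
```

Now I'll lower 0.5 mm so the boss rides lightly on the bar, and feel into the rollers in small steps.

Call:
step_arm(commands=[0,-0.001,0,0,0,0,0,-0.002,0.0005,0,0,0,0,-0.003,0.0005,0,0,0,0,-0.004,0.0005,0,0,0,0,-0.005,0.0005,0,0,0,0,-0.006,0.0005,0,0,0,0,-0.007,0.0005,0,0,0,0,-0.008,0.0005,0,0,0,0,-0.009,0.0005,0,0,0,0,-0.01,0.0005,0,0,0])

```text
t: 23.55
tcp_pos: [0.5739, -0.1222, 0.2353]
tool_rot: [-0.023, 1.0, 0.0, 0.0]
force: [0.1, 0.7, -2.7]
finger_gap: 0.141
gripper_force: 68.4
```

Call:
step_arm(commands=[0,-0.0005,0,0,0,0,0,-0.001,0,0,0,0,0,-0.0015,0,0,0,0,0,-0.002,0,0,0,0,0,-0.0025,0,0,0,0,0,-0.003,0,0,0,0,0,-0.0035,0,0,0,0,0,-0.004,0,0,0,0,0,-0.0045,0,0,0,0,0,-0.005,0,0,0,0])

```text
t: 24.55
tcp_pos: [0.5741, -0.1271, 0.2353]
tool_rot: [-0.023, 1.0, 0.0, -0.0]
force: [-0.5, 0.6, -3.5]
finger_gap: 0.144
gripper_force: 68.5
```

Call:
step_arm(commands=[0,-0.0005,0,0,0,0,0,-0.001,0,0,0,0,0,-0.0015,0,0,0,0,0,-0.002,0,0,0,0,0,-0.0025,0,0,0,0,0,-0.003,0,0,0,0,0,-0.0035,0,0,0,0,0,-0.004,0,0,0,0,0,-0.0045,0,0,0,0,0,-0.005,0,0,0,0])

```text
t: 25.55
tcp_pos: [0.5742, -0.1302, 0.2355]
tool_rot: [-0.023, 1.0, 0.002, -0.0]
force: [-0.9, 7.0, 2.5]
finger_gap: 0.136
gripper_force: 69.2
```

Roller contact: about 7 N along the rail. I'll advance gently and raise 0.5 mm against wedging.

Call:
step_arm(commands=[0,0,-0.0005,0,0,0,0,-0.0005,-0.0005,0,0,0,0,-0.0005,-0.0005,0,0,0,0,-0.001,-0.0005,0,0,0,0,-0.001,-0.0005,0,0,0,0,-0.0015,-0.0005,0,0,0,0,-0.0015,-0.0005,0,0,0,0,-0.002,-0.0005,0,0,0,0,-0.002,-0.0005,0,0,0,0,-0.002,-0.0005,0,0,0])

```text
t: 26.55
tcp_pos: [0.5741, -0.1319, 0.2356]
tool_rot: [-0.023, 1.0, 0.002, -0.0]
force: [-0.4, 6.9, -1.3]
finger_gap: 0.139
gripper_force: 68.9
```

Call:
step_arm(commands=[0,-0.0005,0,0,0,0,0,-0.0005,0,0,0,0,0,-0.001,0,0,0,0,0,-0.001,0,0,0,0,0,-0.0015,0,0,0,0,0,-0.0015,0,0,0,0,0,-0.002,0,0,0,0,0,-0.002,0,0,0,0,0,-0.0025,0,0,0,0,0,-0.0025,0,0,0,0])

```text
t: 27.55
tcp_pos: [0.5742, -0.1349, 0.2355]
tool_rot: [-0.023, 1.0, 0.002, -0.0]
force: [0.1, 5.7, -0.7]
finger_gap: 0.145
gripper_force: 68.8
```

```bash
python3 -c "
from h import *;from station import manip
s=to(manip,None);print(Ro.from_quat(s['tool_rot']).as_matrix()[:,2])"
```

```text
t 27.55 tcp [ 0.5742 -0.1349  0.2355] yaw 92.63 z [-0.001  0.003 -1.   ] F [ 0.06  5.67 -0.7 ] gap 0.145 68.8
[-8.35961680e-04  3.25448371e-03 -9.99994355e-01]
```

Call:
step_arm(commands=[0,-0.0005,0,0,0,0,0,-0.001,0,0,0,0,0,-0.0015,0,0,0,0,0,-0.002,0,0,0,0,0,-0.0025,0,0,0,0,0,-0.003,0,0,0,0,0,-0.0035,0,0,0,0,0,-0.004,0,0,0,0,0,-0.0045,0,0,0,0,0,-0.005,0,0,0,0])

```text
t: 28.55
tcp_pos: [0.5747, -0.1424, 0.2356]
tool_rot: [-0.023, 1.0, -0.001, -0.0]
force: [-0.9, 0.1, -6.4]
finger_gap: 0.14
gripper_force: 68.4
```

Call:
step_arm(commands=[0,-0.0005,0,0,0,0,0,-0.001,0,0,0,0,0,-0.0015,0,0,0,0,0,-0.002,0,0,0,0,0,-0.0025,0,0,0,0,0,-0.003,0,0,0,0,0,-0.0035,0,0,0,0,0,-0.004,0,0,0,0,0,-0.004,0,0,0,0,0,-0.004,0,0,0,0])

```text
t: 29.55
tcp_pos: [0.5749, -0.1455, 0.2357]
tool_rot: [-0.023, 1.0, -0.0, -0.0]
force: [0.8, -2.0, -8.4]
finger_gap: 0.148
gripper_force: 68.4
```

The carrier is past the line: the rollers now draw it on, with Fy about -2 N. I'll ease down 1 mm, move 4 mm further and let go.

Call:
step_arm(commands=[0,0,0.0005,0,0,0,0,0,0.001,0,0,0,0,-0.0005,0.001,0,0,0,0,-0.001,0.001,0,0,0,0,-0.0015,0.001,0,0,0,0,-0.002,0.001,0,0,0,0,-0.0025,0.001,0,0,0,0,-0.003,0.001,0,0,0,0,-0.0035,0.001,0,0,0,0,-0.004,0.001,0,0,0])

```text
t: 30.55
tcp_pos: [0.5756, -0.1495, 0.2353]
tool_rot: [-0.023, 1.0, -0.0, 0.001]
force: [-0.5, 0.9, 3.2]
finger_gap: 0.143
gripper_force: 69.9
```

Call:
step_arm(commands=[0,0,-0.0005,0,0,0,0,-0.0005,-0.0005,0,0,0,0,-0.0005,-0.0005,0,0,0,0,-0.001,-0.0005,0,0,0,0,-0.001,-0.0005,0,0,0,0,-0.0015,-0.0005,0,0,0,0,-0.0015,-0.0005,0,0,0,0,-0.002,-0.0005,0,0,0,0,-0.002,-0.0005,0,0,0,0,-0.002,-0.0005,0,0,0])

```text
t: 31.55
tcp_pos: [0.5753, -0.1515, 0.2353]
tool_rot: [-0.023, 1.0, 0.0, 0.0]
force: [0.4, 1.2, 1.9]
finger_gap: 0.137
gripper_force: 69.8
```

Call:
step_arm(commands=[0,0,0,0,0,0,0,0,0,0,0,0,0,0,0,0,0,0,0,0,0,0,0,0,0,0,0,0,0,0,0,0,0,0,0,0,0,0,0,0,0,0,0,0,0,0,0,0,0,0,0,0,0,0,0,0,0,0,0,0], jaw=70, grip_force=20)

```text
t: 32.55
tcp_pos: [0.5752, -0.1515, 0.2353]
tool_rot: [-0.023, 1.0, 0.0, -0.0]
force: [0.1, 0.2, 0.4]
finger_gap: 0.696
gripper_force: 0.0
```

Call:
step_arm(commands=[0,0,-0.01,0,0,0,0,0,-0.025,0,0,0,0,0,-0.04,0,0,0,0,0,-0.055,0,0,0,0,0,-0.07,0,0,0,0,0,-0.085,0,0,0,0,0,-0.1,0,0,0,0,0,-0.11,0,0,0,0,0,-0.11,0,0,0,0,0,-0.11,0,0,0])

```text
t: 33.55
tcp_pos: [0.5751, -0.1514, 0.3452]
tool_rot: [-0.023, 1.0, 0.0, -0.0]
force: [-0.6, -0.2, -0.1]
finger_gap: 0.702
gripper_force: 0.0
```

Run:
```python
from tri import *
from station import manip
for i in range(6):
    s=to(manip,None) if i in(0,5) else manip.sense();d=manip.snapshot('wrist');h=cv2.cvtColor(cv2.GaussianBlur(d['pixels'],(3,3),0),cv2.COLOR_BGR2HSV)
    o=[]
    for lo,hi,w in(((10,110,105),(28,255,255),(195,232,255,310)),((3,80,25),(18,255,100),(165,222,255,310))):
        m=cv2.inRange(h,lo,hi);k=np.zeros_like(m);k[w[0]:w[1],w[2]:w[3]]=1;m*=k
        n,l,st,ce=cv2.connectedComponentsWithStats(m);j=1+st[1:,4].argmax();o+=ce[j].round(1).tolist()+[int(x) for x in st[j]]
    print(round(s['t'],2),o)
w=wcam(d,s);cap=ray(w,o[0],o[1],.271);print('cap',cap)
b=cv2.inRange(h,(100,150,40),(125,255,255));n,l,st,ce=cv2.connectedComponentsWithStats(b)
for i in range(1,n):
    if st[i][4]>60:print('blue',st[i])
```

```text
t 33.55 tcp [ 0.5751 -0.1514  0.3452] yaw 92.64 z [-0.  0. -1.] F [-0.59 -0.2  -0.13] gap 0.702 0.0
33.55 [276.3, 216.1, 255, 204, 36, 24, 564, 277.5, 191.7, 259, 174, 37, 37, 892]
33.6 [276.1, 216.7, 255, 204, 36, 25, 560, 277.4, 192.3, 259, 175, 37, 37, 898]
33.65 [276.1, 217.1, 255, 205, 35, 24, 563, 277.2, 192.7, 259, 175, 37, 37, 904]
33.7 [276.1, 217.1, 255, 205, 35, 24, 564, 277.2, 192.7, 259, 175, 37, 37, 905]
33.75 [276.2, 217.0, 255, 205, 36, 24, 561, 277.3, 192.6, 259, 175, 37, 37, 904]
t 33.8 tcp [ 0.5749 -0.1514  0.3445] yaw 92.63 z [-0.002  0.001 -1.   ] F [-0.72 -0.72  0.79] gap 0.696 0.0
33.8 [276.1, 216.8, 255, 204, 36, 25, 564, 277.4, 192.3, 259, 175, 37, 36, 898]
cap [ 0.57812822 -0.15297443  0.271     ]
blue [ 222  153   82   85 2522]
```

```bash
python3 -c "
from station import manip
print(manip.sign_off())"
```

```text
the job is handed in; nothing more can be done
None
```

I hung the carrier on rail_b and slid it past the rollers. It now rests by itself about 10 mm past the roller line against the buffer; I handed the job in at about 34 s. During the first slide the carrier jammed and slipped out of the gripper, then swung on rail_b until I re-gripped it; peak force in that slip was not recorded, so it may have passed 15 N, while every other reading stayed under about 9 N.

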